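Start the vial shaker

ROBOT

A 7-joint arm with a two-finger parallel gripper is mounted at the origin on a cart in front of the work surface, level with it; the furniture and walls round the work are solid. World frame = base frame: x ahead of the robot, y to its left, z up, the work surface at z = 0. Lengths are in m, angles in rad, forces in N, time in s.
With the tool pointing down it reaches from about 0.4 to 0.85 m from the base axis. Payload 4.4 kg.
Tool frame: the origin (TCP) lies midway between the tips of the shut fingers; the grasp point (between the pads) lies 19 mm behind it; z points along the fingers, y is the direction in which the jaws open and shut (so a half turn about z gives the same grasp; the last joint's range is limited). The gripper opens to 94 mm and grips with 3 to 60 N. Pads are 16 mm wide; open, the fingers measure 119 mm over their backs; the gripper's body (75 mm by 177 mm) begins 78 mm behind the grasp point.
Start: joints at [-1.4, 0.628, 0.038, 1.517, -0.027, 0.996, -0.02], TCP at [0.152, 0.632, 0.205] pointing down, gripper open.
Joint ranges: [-3.06, 3.06], [-0.37, 2.12], [-1.25, 1.32], [0.18, 2.47], [-1.1, 4.24], [0.23, 1.98], [-2.94, 2.94]. Speed limits (rad/s): [2.57, 2.57, 3.14, 3.14, 3.14, 3.14, 3.14].

INTERFACE

Orientations are given as a 3x3 rotation matrix whose columns are the frame's x, y, z axes.
In Python, from station import * gives the robot as it stands. The module is installed in compiled form; this text tells all that it offers.
- The arm moves only by the tool jog_arm, never from a script. Its argument "commands" is a list that holds one entry, the list of rows, each a list of 7 numbers: the turn, a rotation vector about the tool's x, y, z in rad, then the shift along the tool's x, y, z in mm, then the finger opening in mm, from 0 to 94. A call has 1 to 8 rows; each row is the pose to reach, as a shift and turn from the pose commanded when the call began, along the tool's axes at that moment; what a row does not reach only later rows make up. A row lasts 1/8 s, in which the tool goes at most 62.5 mm and 10.7 degrees, less where a joint would pass 70% of its speed; a pose out of reach is approached as far as the arm can. A call with a gripper value outside its range is refused whole. The fingers move at their own pace and stop on an object; the grip force is fixed at half the most. Time passes only in rows, so rows that repeat a pose let the fingers close. It gives the time, the measured TCP pose, the force and the opening at its end, in the units of the state.
- state(): the state, without advancing time (a new reading comes with each control period).
- read_camera(name): name is "side" or "top" or "wrist"; returns a dict with "frame" (384x512x3 uint8, blue, green, red), "fov_y" (degrees; the focal length in pixels is half the picture's height over the tangent of half this angle, whatever the lens; pixels are square), "cx", "cy" (the principal point, pixels), "distortion" ([k1, k2, p1, p2, k3] as OpenCV has them; the pictures are not rectified), "extrinsics" (4x4, takes a point from camera to world coordinates); the wrist camera has in their place "T_tool_cam" (4x4, takes a point from camera to tool coordinates, whose origin is the TCP and whose axes are the flange's). Camera axes: x right, y down, z forward; pixel columns grow to the right and rows downward; lengths in m; the calibration is good to about 2 mm. A picture is of the moment at which its call begins: read the wrist's pose just before it. There is no depth.
- close_job(): hands the job in, once; it reports no verdict.
The state is a dict: "time": time; "joint_positions": joint angles; "qvel": joint speeds; "tau": joint torques, N m; "tool_pos": TCP position; "eef_rot": TCP orientation; "ft_force": force on the tool from outside, world axes, zero at the start; "ft_torque": the same for the moment, N m; "grip_width": finger opening in m.
Only numpy, scipy, OpenCV 4.12 (cv2) and the standard library are available. Lean on these libraries where they do the work, as an engineer would, in place of code of your own. Each camera call takes 0.05 s, during which the arm holds its last target.

TASK

Get the vial shaker going: first push its tray latch fully down, then switch the separate mains box on by pressing the raised end of its rocker right down, and last press the long start bar on the shaker's front deck fully down and let it come up again. Press them in that order with the fingertips; do not press the small round stop key, and do not lift or shift the vials and the timer.

Things in the scene. Friction and masses are not known exactly. Their poses are not given: they have to be found in the camera images.
- shaker: white bench-top vial shaker, fixed, 220 (its x) x 200 (its y) x 45 mm housing; origin under its centre on the worktop, +x to its rear, +y to its left, z up. Key deck on top along its front (-x) edge at z = 45 mm; behind it on the right an aluminium tray 90 x 110 mm whose top is 67 mm up, with four holes and three vials (tops at 103 mm), and behind it on the left the latch column
- latch_top (a point): centre of the top face of the tray latch, a flat ribbed grey plate 30 (shaker x) x 32 (y) mm on a white column, with a dark claw reaching over the tray's rim; at (45, 74) mm in the shaker's frame, 90 mm above the worktop when up, 80 mm when down; moves with the latch
- latch (a joint): tray latch, slides straight down: 0 = up, 0.010 m = fully down; a friction of about 3 N holds it where it is left; starts up, within 1 mm
- start_top (a point): centre of the top face of the start bar, a white oblong key 24 (shaker x) x 60 (y) mm on the front deck; at (-78, -40) mm in the shaker's frame, 53 mm above the worktop, 8 mm proud of the deck; moves with the bar
- start_bar (a joint): start bar, slides straight down on a spring: 0 = up, 0.005 m = fully down (spring 1.5 N at the top, 4 N at the bottom); comes up by itself
- stop_top (a point): centre of the top of the stop key, a round white key 18 mm across on the front deck at (-78, 55) mm in the shaker's frame, 53 mm above the worktop. Not to be pressed
- stop_key (a joint): stop key, slides down on a spring: 0 = up, 0.005 m = fully down. Must stay up
- switch_box: white mains switch box, fixed, 100 (its x) x 64 (y) x 42 mm, standing either left or right of the shaker and turned at random; origin under its centre on the worktop, z up. On its top a large grey V-shaped rocker, 52 mm along the box's x and 30 mm wide, in a black bezel whose top is 45 mm up; the rocker's end towards the box's -x is raised at the start
- rocker_end (a point): point on the upper face of the rocker's raised end, 5 mm in from that end, at mid-width; about 21 mm to the box's -x side of the pivot; about 59 mm above the worktop when off and about 52 mm when on; moves with the rocker
- rocker (a joint): mains rocker, hinged about the box's y through its middle, 46 mm above the worktop: 0 = off (the -x end up), 0.36 rad = on (that end right down, nearly level, still 7 mm above the bezel); a friction of 0.06 N m (about 3 N at its end) holds it where it is left; starts off, within 0.04 rad
- lab_timer: white bench timer lying loose on the worktop on the other side of the shaker from the switch box, 62 x 66 x 18 mm; origin at the centre of its underside. A bystander: leave it
- vial_1: small glass sample vial with a screw cap, 21 mm across, 52 mm tall, standing loose in a hole of the shaker's tray; origin at the centre of its underside (51 mm above the worktop). A bystander: leave it
- vial_2: small glass sample vial with a screw cap, 21 mm across, 52 mm tall, standing loose in a hole of the shaker's tray; origin at the centre of its underside (51 mm above the worktop). A bystander: leave it
- vial_3: small glass sample vial with a screw cap, 21 mm across, 52 mm tall, standing loose in a hole of the shaker's tray; origin at the centre of its underside (51 mm above the worktop). A bystander: leave it
Not all that is in view belongs to the job. Leave any green look-alike of the switch_box alone.

How it is judged:
By the outcome, as a careful person would: the job done as asked, in the order asked, and still so for the second after the job is handed in, with the robot touching nothing.
It also fails if it takes over 48 s, if anything falls off the work surface, if the arm or the gripper's body presses on something with over 40 N, if the wrist force passes 120 N, or if a joint passes its speed limit or range.

## Working session

There is one attempt and no reset: what is moved stays moved. The work goes in short steps, Python scripts to look and compute and a tool call to move; the robot and the scene stay as the last step left them, time stands still between calls to the robot, and variables do not carry over. Pictures are saved under pics/ and viewed, and the job is handed in when it is done.

Besides the shell and the picture viewer there is one more tool, called after "Emit:" as name(argument=value, ...), one argument or row to a line, values as JSON. jog_arm: Moves the arm, as the interface text tells. Its arguments: {"type":"object","properties":{"commands":{"type":"array","items":{"type":"array","items":{"type":"array","items":{"type":"number"}}}}},"required":["commands"]}

```bash
mkdir -p pics; cat > h.py <<'E'
from station import *
import numpy as np, cv2, pickle
def grab(n,tag):
    s=state(); c=read_camera(n); c['s']=s
    cv2.imwrite(f'pics/{tag}.png',c['frame']); pickle.dump(c,open(f'pics/{tag}.pkl','wb')); return c
def cam(c):
    f=192/np.tan(np.radians(c['fov_y'])/2)
    K=np.array([[f,0,c['cx']],[0,f,c['cy']],[0,0,1]]); d=np.array(c['distortion'],float)
    if 'extrinsics' in c: T=np.array(c['extrinsics'])
    else:
        A=np.eye(4);A[:3,:3]=c['s']['eef_rot'];A[:3,3]=c['s']['tool_pos'];T=A@np.array(c['T_tool_cam'])
    return K,d,T
def ray(c,px,z):
    K,d,T=cam(c)
    u=cv2.undistortPoints(np.array(px,float).reshape(-1,1,2),K,d).reshape(-1,2)
    r=np.c_[u,np.ones(len(u))]@T[:3,:3].T; o=T[:3,3]
    z=np.broadcast_to(z,(len(u),))
    return o+r*((z-o[2])/r[:,2])[:,None]
def proj(c,P):
    K,d,T=cam(c); Ti=np.linalg.inv(T)
    return cv2.projectPoints(np.array(P,float).reshape(-1,1,3),cv2.Rodrigues(Ti[:3,:3])[0],Ti[:3,3],K,d)[0].reshape(-1,2)
E
python3 - <<'E'
from h import *
for n in ('top','side','wrist'):
    c=grab(n,n+'0'); K,d,T=cam(c); print(n,K[0,0],c['cx'],c['cy'],d.ravel(),T.round(3).tolist())
s=state();print(s)
E
```

```text
top 362.4984424514756 253.09282871681688 194.69727171550323 [-0.02237779  0.          0.          0.          0.        ] [[-0.023, -0.989, 0.149, 0.392], [-1.0, 0.02, -0.024, -0.164], [0.021, -0.15, -0.988, 1.309], [0.0, 0.0, 0.0, 1.0]]
side 491.7205692314368 263.11069184074864 191.6788450762003 [0.02173353 0.         0.         0.         0.        ] [[-1.0, 0.016, -0.019, 0.594], [0.025, 0.668, -0.744, 1.128], [0.001, -0.744, -0.668, 1.262], [0.0, 0.0, 0.0, 1.0]]
wrist 311.09468379281884 252.0647637630558 195.5012446785814 [-0.02298497  0.          0.          0.          0.        ] [[0.235, 0.943, 0.237, 0.084], [0.972, -0.228, -0.059, 0.649], [-0.002, 0.244, -0.97, 0.383], [0.0, 0.0, 0.0, 1.0]]
{'time': 0.15, 'joint_positions': array([-1.39982385,  0.62913751,  0.0384742 ,  1.51808702, -0.02698047,
        0.99629054, -0.02001283]), 'qvel': array([-0.00046002, -0.00420808,  0.00155313, -0.0031417 , -0.0002008 ,
        0.00211622,  0.00114595]), 'tau': array([ 3.03264198e-03, -5.50091207e+01,  1.14578158e+00, -1.86816180e+01,
       -5.19907626e-02,  2.09748361e-02,  1.22473602e-04]), 'tool_pos': array([0.15234367, 0.63140162, 0.20477975]), 'eef_rot': array([[-9.72094967e-01,  2.34587486e-01, -2.93383266e-04],
       [ 2.34587667e-01,  9.72093998e-01, -1.37284867e-03],
       [-3.68570063e-05, -1.40336338e-03, -9.99999015e-01]]), 'ft_force': array([0.09351122, 0.9637778 , 0.56143106]), 'ft_torque': array([ 0.01559697, -0.03024488, -0.02811124]), 'grip_width': 0.09377134545099404}
```

View pics/top0.png

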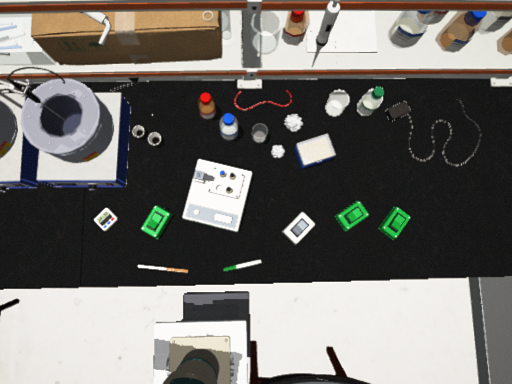

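View pics/side0.png

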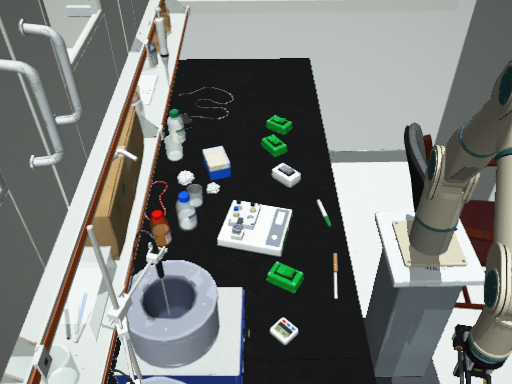

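```bash
python3 - <<'E'
import cv2
a=cv2.imread('pics/top0.png');cv2.imwrite('pics/topz.png',cv2.resize(a[150:250,170:330],None,fx=5,fy=5,interpolation=cv2.INTER_CUBIC))
a=cv2.imread('pics/side0.png');cv2.imwrite('pics/sidez.png',cv2.resize(a[155:265,205:315],None,fx=5,fy=5,interpolation=cv2.INTER_CUBIC))
E
```

```text
(no output)
```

View pics/topz.png

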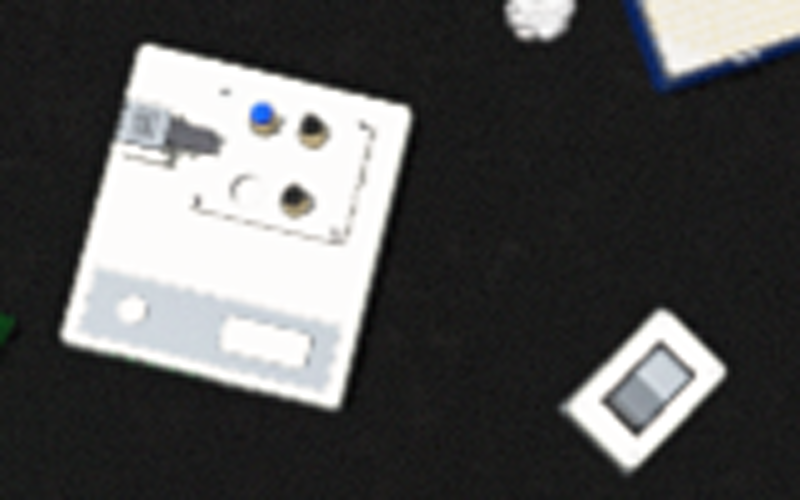

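View pics/sidez.png

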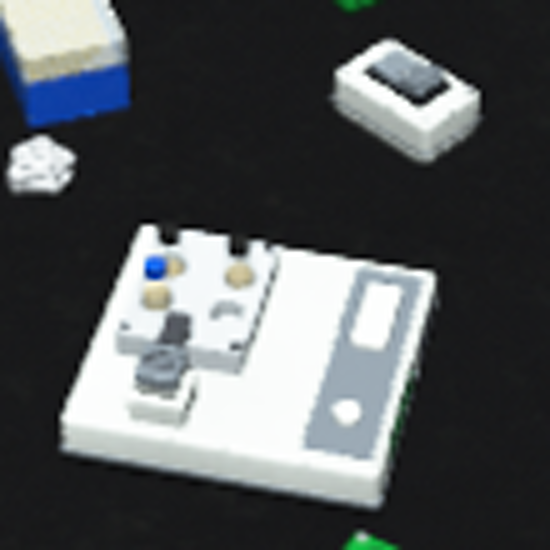

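```bash
python3 - <<'E'
from h import *
from scipy.optimize import least_squares
top=pickle.load(open('pics/top0.pkl','rb'));side=pickle.load(open('pics/side0.pkl','rb'))
tz=lambda L:np.array(L)/5+[170,150]-.4; sz=lambda L:np.array(L)/5+[205,155]-.4
def fit(L,ot,os,x0):
    P=np.array(L)
    def W(p):
        c,s=np.cos(p[2]),np.sin(p[2]); return np.c_[p[0]+c*P[:,0]-s*P[:,1],p[1]+s*P[:,0]+c*P[:,1],P[:,2]]
    def f(p):
        w=W(p); return np.r_[(proj(top,w)-ot).ravel(),(proj(side,w)-os).ravel()] if os is not None else (proj(top,w)-ot).ravel()
    r=least_squares(f,x0); print(r.x.round(4),np.degrees(r.x[2]).round(2)); print(r.fun.reshape(-1,2).round(1).tolist()); return r.x
sh=[(.11,.1,.045),(.11,-.1,.045),(-.11,-.1,.045),(-.11,.1,.045)]
ot=tz([(143,43),(412,107),(341,409),(63,340)])
print(ray(top,ot,.045).round(3).tolist())
ot2=tz([(660,308),(727,370),(629,473),(562,408)])
w=ray(top,ot2,.042); print(w.round(3).tolist())
# side order: front-right, front-left etc
c=ray(top,ot,.045).mean(0)
os=sz([(62,440),(137,225),(436,270),(382,493)])
print(proj(side,ray(top,ot,.045)).round(1).tolist())
fit(sh,ot,None,[c[0],c[1],-.2])
E
```

```text
[[0.719, -0.001, 0.045], [0.668, -0.193, 0.045], [0.455, -0.138, 0.045], [0.507, 0.054, 0.045]]
[[0.521, -0.364, 0.042], [0.476, -0.41, 0.042], [0.406, -0.338, 0.042], [0.452, -0.293, 0.042]]
[[217.1, 237.4], [233.3, 198.5], [292.7, 207.8], [281.0, 248.8]]
[ 0.5872 -0.0696 -0.2566] -14.7
[[-0.2, -0.1], [0.4, -0.0], [-0.0, -0.1], [-0.2, 0.2]]
```

```bash
cat >> h.py <<'E'
SH=np.array([.5872,-.0696,-.2566])
def W(x,y,z,p=None):
    p=SH if p is None else p
    c,s=np.cos(p[2]),np.sin(p[2]); return np.array([p[0]+c*x-s*y,p[1]+s*x+c*y,z])
def rel(t):
    s=state(); return (s['eef_rot'].T@(np.array(t)-s['tool_pos'])*1000).round(1)
E
python3 - <<'E'
from h import *
for n,p in dict(latch=W(.045,.074,.09),start=W(-.078,-.04,.053),stop=W(-.078,.055,.053)).items(): print(n,p.round(4))
print(rel([.40,.30,.26]),rel([.5,-.03,.25]))
E
```

```text
latch [ 0.6495 -0.0094  0.09  ]
start [ 0.5016 -0.0885  0.053 ]
stop [0.5257 0.0034 0.053 ]
[-318.5 -264.1  -54.8] [-493.1 -561.5  -44.4]
```

Emit:
jog_arm(
  commands=[
    [[0,0,0,-80,-60,-55,0],[0,0,0,-170,-135,-55,0],[0,0,0,-230,-200,-55,0],[0,0,0,-300,-265,-55,0],[0,0,0,-350,-320,-55,0],[0,0,0,-390,-375,-55,0],[0,0,0,-430,-430,-55,0],[0,0,0,-470,-490,-55,0]],
  ],
)

```text
time: 1.15
tool_pos: [0.4138, 0.2154, 0.2583]
eef_rot: [[-0.972, 0.234, 0.0], [0.234, 0.972, 0.0], [-0.0, 0.0, -1.0]]
ft_force: [0.6, 0.2, 0.2]
grip_width: 0.0174
```

```bash
python3 - <<'E'
from h import *
print(rel([.5,-.03,.25]))
E
```

```text
[-141.3 -218.3    8.3]
```

Emit:
jog_arm(
  commands=[
    [[0,0,0,-40,-50,0,0],[0,0,0,-80,-100,0,0],[0,0,0,-110,-155,0,0],[0,0,0,-130,-190,5,0],[0,0,0,-140,-200,8,0],[0,0,0,-140,-200,8,0],[0,0,0,-140,-200,8,0]],
  ],
)

```text
time: 2.02
tool_pos: [0.5018, -0.0078, 0.2501]
eef_rot: [[-0.973, 0.232, -0.001], [0.232, 0.973, 0.001], [0.001, 0.001, -1.0]]
ft_force: [0.1, -0.3, 0.4]
grip_width: 0.0006
```

```bash
python3 - <<'E'
from h import *
c=grab('wrist','w1'); print(c['s']['tool_pos'],c['s']['eef_rot'].round(3).tolist(),c['s']['ft_force'],np.abs(c['s']['qvel']).max())
print(proj(c,[W(.045,.074,.09),W(-.078,-.04,.053),W(-.078,.055,.053)]+[W(a,b,.045) for a,b in[(.11,.1),(.11,-.1),(-.11,-.1),(-.11,.1)]]).round(1).tolist())
E
```

```text
[ 0.50182502 -0.00779747  0.25010251] [[-0.973, 0.232, -0.001], [0.232, 0.973, 0.001], [0.001, 0.001, -1.0]] [ 0.06453629 -0.25469744  0.39813191] 0.007935741142237293
[[278.2, 297.9], [188.3, 191.4], [264.8, 193.1], [291.9, 321.0], [151.1, 318.1], [140.7, 163.9], [301.5, 167.3]]
```

View pics/w1.png

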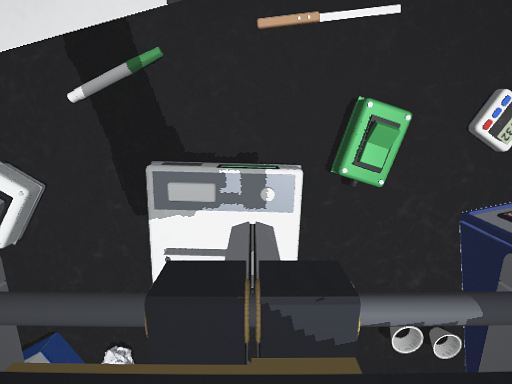

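```bash
python3 - <<'E'
from h import *
print(rel([.650,-.007,.25]),rel([.650,-.007,.11]))
E
```

```text
[-143.9   35.1    0.2] [-144.    34.9  140.2]
```

Emit:
jog_arm(
  commands=[
    [[0,0,0,-50,12,0,0],[0,0,0,-100,25,20,0],[0,0,0,-144,35,60,0],[0,0,0,-144,35,100,0],[0,0,0,-144,35,130,0],[0,0,0,-144,35,140,0],[0,0,0,-144,35,140,0],[0,0,0,-144,35,140,0]],
  ],
)

```text
time: 3.08
tool_pos: [0.6515, -0.0094, 0.1119]
eef_rot: [[-0.972, 0.234, 0.003], [0.234, 0.972, 0.0], [-0.003, 0.001, -1.0]]
ft_force: [-0.1, -0.1, -0.1]
grip_width: 0.0006
```

```bash
python3 - <<'E'
from h import *
c=grab('side','s2');d=grab('wrist','w2');grab('top','t2'); print(c['s']['tool_pos'],c['s']['ft_force'])
cv2.imwrite('pics/s2z.png',cv2.resize(c['frame'][155:265,205:315],None,fx=5,fy=5,interpolation=cv2.INTER_CUBIC))
E
```

```text
[ 0.65145622 -0.009409    0.11189257] [-0.10081793 -0.07436657 -0.12657004]
```

View pics/s2z.png

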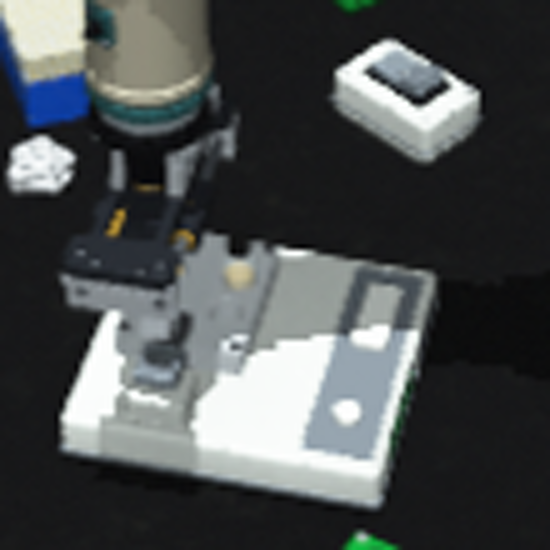

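View pics/w2.png

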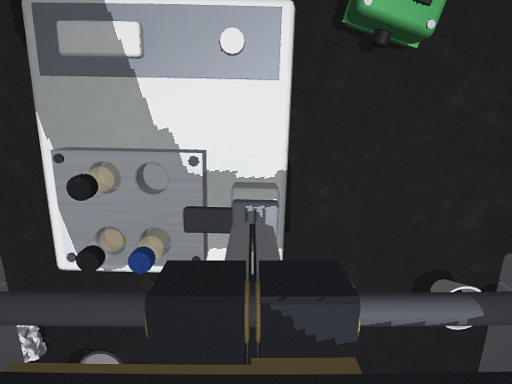

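```bash
python3 - <<'E'
from h import *
c=pickle.load(open('pics/w2.pkl','rb'))
p=ray(c,[(100,39),(232,40)],.053);print(p.round(4)); d=p[1]-p[0]; print(np.linalg.norm(d),np.degrees(np.arctan2(-d[0],d[1])))
# plate front edge corners at z .09 (shaker x=30, y=58..90)
print(proj(c,[W(.03,.058,.09),W(.03,.09,.09),W(.06,.09,.09)]))
print(ray(c,[(233,200),(278,200)],.09))
print(ray(c,[(102,203),(207,151),(52,151)],[.0675,.067,.067])[1:], W(0,0,0))
p=ray(c,[(252,275)],.112);print(p)
E
```

```text
[[ 0.5054 -0.084   0.053 ]
 [ 0.5284  0.0062  0.053 ]]
0.09308321433301882 -14.321708048884071
[[227.26706804 199.66018162]
 [275.24004499 200.55578114]
 [273.583255   242.4242838 ]]
[[ 0.63206326 -0.01745601  0.09      ]
 [ 0.63911705  0.01171246  0.09      ]]
[[ 0.59824054 -0.02934428  0.067     ]
 [ 0.57162239 -0.13822059  0.067     ]] [ 0.5872 -0.0696  0.    ]
[[ 0.67710081 -0.01531847  0.112     ]]
```

Emit:
jog_arm(
  commands=[
    [[0,0,0,1,2,10,0],[0,0,0,1,2,19,0],[0,0,0,1,2,23,0],[0,0,0,1,2,26,0],[0,0,0,1,2,29,0],[0,0,0,1,2,31,0],[0,0,0,1,2,31,0],[0,0,0,1,2,31,0]],
  ],
)

```text
time: 4.22
tool_pos: [0.6495, -0.0073, 0.0803]
eef_rot: [[-0.972, 0.235, -0.001], [0.235, 0.972, 0.001], [0.001, 0.001, -1.0]]
ft_force: [-4.4, 2.1, 9.7]
grip_width: 0.0003
```

Emit:
jog_arm(
  commands=[
    [[0,0,0,0,0,1.5,0],[0,0,0,0,0,2,0],[0,0,0,0,0,2,0]],
  ],
)

```text
time: 4.6
tool_pos: [0.6496, -0.0073, 0.0801]
eef_rot: [[-0.972, 0.235, -0.0], [0.235, 0.972, 0.001], [0.0, 0.001, -1.0]]
ft_force: [-7.4, 1.9, 21.3]
grip_width: 0.0006
```

```bash
python3 - <<'E'
from h import *
print(rel([.50,-.387,.25]),rel([.6495,-.0073,.25]))
E
```

```text
[  56.3 -404.  -170.2] [ 1.000e-01  1.000e-01 -1.699e+02]
```

Emit:
jog_arm(
  commands=[
    [[0,0,0,0,0,-50,0],[0,0,0,0,0,-105,0],[0,0,0.1,5,-40,-145,0],[0,0,0.25,15,-100,-172,0],[0,0,0.4,25,-160,-172,0],[0,0,0.55,35,-220,-172,0],[0,0,0.57,42,-280,-172,0],[0,0,0.57,52,-340,-172,0]],
  ],
)

```text
time: 5.6
tool_pos: [0.5189, -0.3281, 0.2492]
eef_rot: [[-0.692, 0.722, 0.001], [0.722, 0.692, -0.001], [-0.001, -0.0, -1.0]]
ft_force: [0.4, -0.1, 0.3]
grip_width: 0.001
```

```bash
python3 - <<'E'
from h import *
c=grab('side','s3'); print(rel([.50,-.387,.25]))
cv2.imwrite('pics/s3z.png',cv2.resize(c['frame'][155:265,205:315],None,fx=5,fy=5,interpolation=cv2.INTER_CUBIC))
E
```

```text
[-26.5 -41.7   0.2]
```

View pics/s3z.png

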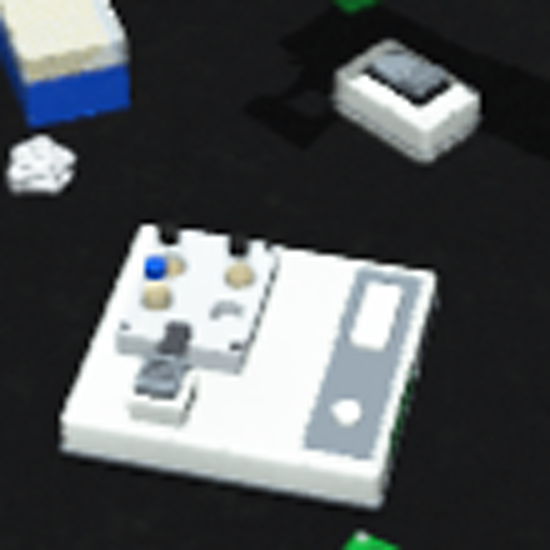

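Emit:
jog_arm(
  commands=[
    [[0,0,0,-15,-25,0,0],[0,0,0,-20,-40,0,0],[0,0,0,-20,-40,0,0],[0,0,0,-20,-40,0,0]],
  ],
)

```text
time: 6.15
tool_pos: [0.5053, -0.3665, 0.2491]
eef_rot: [[-0.693, 0.721, 0.0], [0.721, 0.693, 0.001], [0.001, 0.001, -1.0]]
ft_force: [0.2, -0.2, 0.4]
grip_width: 0.0006
```

```bash
python3 - <<'E'
from h import *
c=grab('wrist','w4'); print(c['s']['tool_pos'],np.abs(c['s']['qvel']).max())
E
```

```text
[ 0.50532422 -0.36652287  0.24906473] 0.008766640105347489
```

View pics/w4.png

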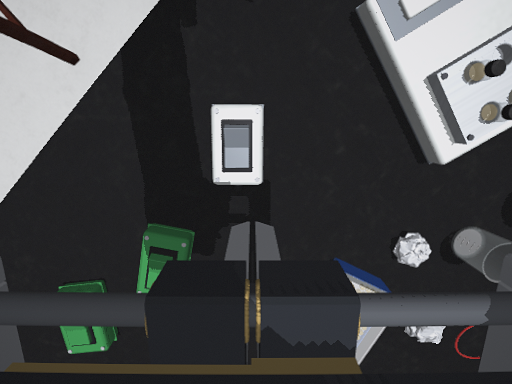

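```bash
python3 - <<'E'
import cv2,numpy as np
a=cv2.imread('pics/w4.png')[90:200,195:280]
s=cv2.imread('pics/side0.png')[158:192,265:307]
a=cv2.resize(a,None,fx=5,fy=5,interpolation=cv2.INTER_CUBIC);s=cv2.resize(s,None,fx=8,fy=8,interpolation=cv2.INTER_CUBIC)
o=np.zeros((560,790,3),np.uint8);o[:a.shape[0],:a.shape[1]]=a;o[:s.shape[0],440:440+s.shape[1]]=s
cv2.imwrite('pics/z4.png',o)
E
```

```text
(no output)
```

View pics/z4.png

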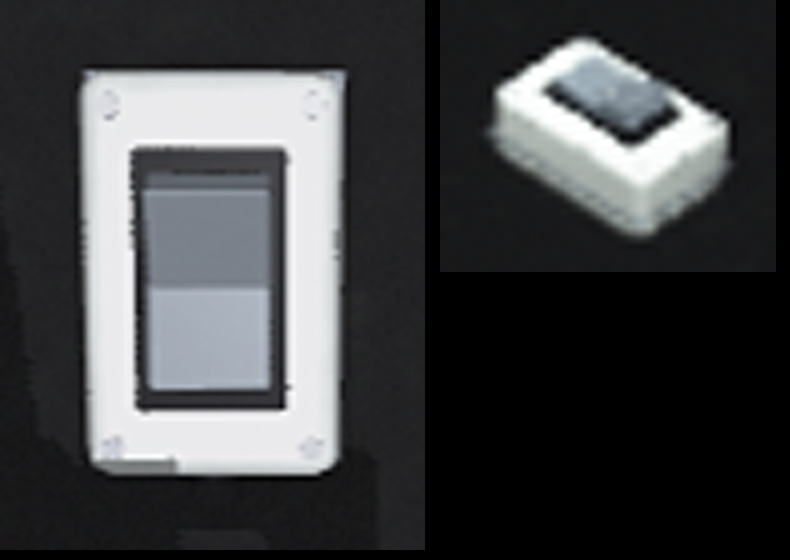

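```bash
python3 - <<'E'
from h import *
from scipy.optimize import least_squares
c=pickle.load(open('pics/w4.pkl','rb'))
zz=lambda L:np.array(L,float)/5+[195,90]-.4
# box top corners z .042 ; A end is up in image
ot=zz([(82,72),(343,72),(340,474),(92,474)])
bz=zz([(132,149),(286,149),(286,409),(139,409)])
print(ray(c,ot,.042).round(4).tolist());b=ray(c,bz,.045);print(b.round(4).tolist(),b.mean(0))
d=(b[0]+b[1]-b[2]-b[3])[:2];th=np.arctan2(d[1],d[0]);print('A dir deg',np.degrees(th))
m=b.mean(0)
ax=np.array([np.cos(th),np.sin(th),0])
for name,rA,rB,zA,zB in (('A raised',26*np.cos(.36),26,61,52),('B raised',26,26*np.cos(.36),52,61)):
    P=[m*[1,1,0]+ax*rA/1000+[0,0,zA/1000],m*[1,1,0]+[0,0,.052],m*[1,1,0]-ax*rB/1000+[0,0,zB/1000]]
    print(name,((proj(c,P)+.4-[195,90])*5).round(0).tolist())
for f in('top0','side0'):
  q=pickle.load(open(f'pics/{f}.pkl','rb'));print(f)
  for name,rA,rB,zA,zB in (('A raised',26*np.cos(.36),26,61,52),('B raised',26,26*np.cos(.36),52,61)):
    P=[m*[1,1,0]+ax*rA/1000+[0,0,zA/1000],m*[1,1,0]+[0,0,.052],m*[1,1,0]-ax*rB/1000+[0,0,zB/1000]]
    print(name,(proj(q,P)).round(1).tolist(), proj(q,b).round(1).tolist())
E
```

```text
[[0.4105, -0.3377, 0.042], [0.4554, -0.2946, 0.042], [0.5234, -0.3653, 0.042], [0.478, -0.4088, 0.042]]
[[0.4314, -0.3425, 0.045], [0.458, -0.3169, 0.045], [0.5016, -0.3624, 0.045], [0.4752, -0.3877, 0.045]] [ 0.46654592 -0.35236354  0.045     ]
A dir deg 133.94841581289714
A raised [[206.0, 181.0], [209.0, 284.0], [211.0, 392.0]]
B raised [[208.0, 173.0], [209.0, 284.0], [209.0, 391.0]]
top0
A raised [[294.8, 231.4], [299.3, 226.6], [304.4, 221.3]] [[296.6, 236.9], [289.0, 229.4], [301.4, 216.6], [309.0, 224.0]]
B raised [[294.1, 231.9], [299.3, 226.6], [304.5, 221.4]] [[296.6, 236.9], [289.0, 229.4], [301.4, 216.6], [309.0, 224.0]]
side0
A raised [[290.7, 169.5], [286.0, 168.5], [281.1, 165.5]] [[295.1, 171.3], [288.7, 175.7], [276.8, 168.4], [283.2, 164.2]]
B raised [[290.9, 171.5], [286.0, 168.5], [281.4, 163.9]] [[295.1, 171.3], [288.7, 175.7], [276.8, 168.4], [283.2, 164.2]]
```

Emit:
jog_arm(
  commands=[
    [[0,0,0,0,50,20,0],[0,0,0,0,90,50,0],[0,0,0,0,110,70,0],[0,0,0,0,110,70,0],[0,0,0,0,110,70,0]],
  ],
)

```text
time: 6.82
tool_pos: [0.583, -0.2942, 0.1802]
eef_rot: [[-0.69, 0.724, 0.0], [0.724, 0.69, -0.002], [-0.002, -0.002, -1.0]]
ft_force: [-0.8, -0.4, 0.2]
grip_width: 0.0005
```

```bash
python3 - <<'E'
from h import *
c=grab('wrist','w5'); print(c['s']['tool_pos'],np.abs(c['s']['qvel']).max())
u,v=proj(c,[[.4665,-.3524,.05]])[0].astype(int);print(u,v)
v0=max(v-55,0);u0=max(u-70,0)
cv2.imwrite('pics/w5z.png',cv2.resize(c['frame'][v0:v0+110,u0:u0+140],None,fx=5,fy=5,interpolation=cv2.INTER_CUBIC))
E
```

```text
[ 0.58297123 -0.29423639  0.18022392] 0.014506659504625942
126 151
```

View pics/w5z.png

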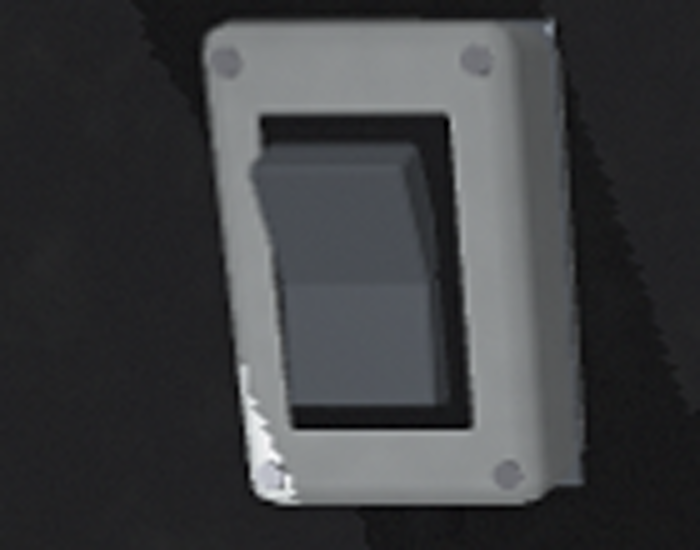

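```bash
python3 - <<'E'
from h import *
print(rel([.451,-.337,.18]),rel([.451,-.337,.08]))
E
```

```text
[  60.4 -124.8    0.6] [  60.6 -124.7  100.6]
```

Emit:
jog_arm(
  commands=[
    [[0,0,0,25,-50,0,0],[0,0,0,50,-100,10,0],[0,0,0,60,-125,40,0],[0,0,0,60,-125,80,0],[0,0,0,60,-125,98,0],[0,0,0,60,-125,100,0],[0,0,0,60,-125,100,0],[0,0,0,60,-125,100,0]],
  ],
)

```text
time: 7.88
tool_pos: [0.4527, -0.3359, 0.0805]
eef_rot: [[-0.692, 0.722, 0.002], [0.722, 0.692, -0.001], [-0.002, 0.0, -1.0]]
ft_force: [1.6, 0.2, 0.0]
grip_width: 0.0007
```

```bash
python3 - <<'E'
from h import *
c=grab('wrist','w6'); print(rel([.451,-.337,.051]))
E
```

```text
[ 0.3 -2.2 29.3]
```

View pics/w6.png

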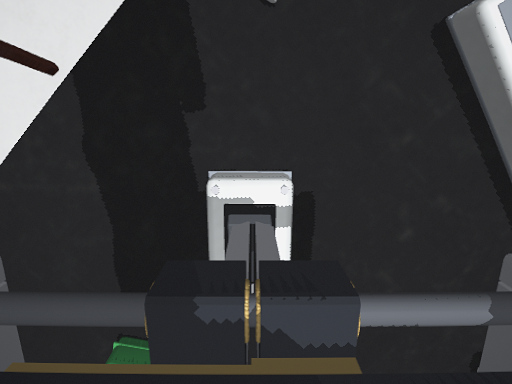

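Emit:
jog_arm(
  commands=[
    [[0,0,0,0,-1,10,0],[0,0,0,0,-1,18,0],[0,0,0,0,-1,22,0],[0,0,0,0,-1,25,0],[0,0,0,0,-1,28,0],[0,0,0,0,-1,30,0],[0,0,0,0,-1,30,0]],
  ],
)

```text
time: 8.8
tool_pos: [0.451, -0.3354, 0.0519]
eef_rot: [[-0.692, 0.722, 0.0], [0.722, 0.692, 0.001], [0.001, 0.001, -1.0]]
ft_force: [-6.4, 6.3, 28.1]
grip_width: 0.0004
```

Emit:
jog_arm(
  commands=[
    [[0,0,0,0,0,-40,0],[0,0,0,0,0,-90,0],[0,0,-0.15,0,50,-130,0],[0,0,-0.3,0,100,-130,0],[0,0,-0.45,-20,110,-130,0],[0,0,-0.57,-60,110,-130,0],[0,0,-0.57,-60,110,-130,0]],
  ],
)

```text
time: 9.68
tool_pos: [0.5742, -0.3058, 0.1789]
eef_rot: [[-0.972, 0.236, 0.003], [0.236, 0.972, -0.003], [-0.003, -0.002, -1.0]]
ft_force: [-0.2, 0.3, 0.2]
grip_width: 0.0005
```

```bash
python3 - <<'E'
from h import *
c=grab('wrist','w7'); t=grab('side','s7'); print(c['s']['tool_pos'],c['s']['eef_rot'].round(3).tolist())
cv2.imwrite('pics/s7z.png',cv2.resize(t['frame'][155:265,205:315],None,fx=5,fy=5,interpolation=cv2.INTER_CUBIC))
E
```

```text
[ 0.57419591 -0.30578995  0.17891815] [[-0.972, 0.236, 0.003], [0.236, 0.972, -0.003], [-0.003, -0.002, -1.0]]
```

View pics/w7.png

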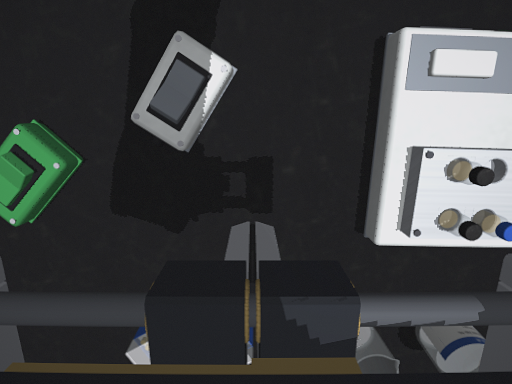

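View pics/s7z.png

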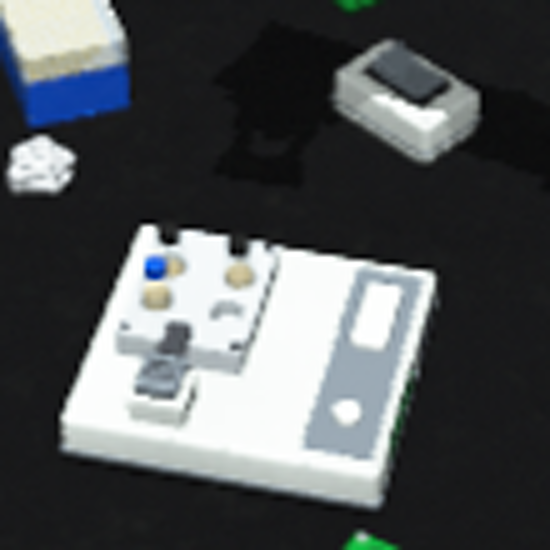

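```bash
python3 - <<'E'
from h import *
c=pickle.load(open('pics/w7.pkl','rb'))
print(ray(c,[(463,62)],.053))
t=pickle.load(open('pics/side0.pkl','rb'));print(ray(t,[np.array([376,314])/5+[205,155]-.4],.053))
t=pickle.load(open('pics/top0.pkl','rb'));print(ray(t,[np.array([266,342])/5+[170,150]-.4],.053))
print(rel([.5035,-.087,.178]),rel([.5035,-.087,.08]))
cv2.imwrite('pics/w7z.png',cv2.resize(c['frame'][20:160,120:250],None,fx=4,fy=4,interpolation=cv2.INTER_CUBIC))
E
```

```text
[[ 0.50298576 -0.08831392  0.053     ]]
[[ 0.50410168 -0.08311633  0.053     ]]
[[ 0.50196484 -0.08744649  0.053     ]]
[117.8 193.9   0.7] [117.8 193.9  98.7]
```

View pics/w7z.png

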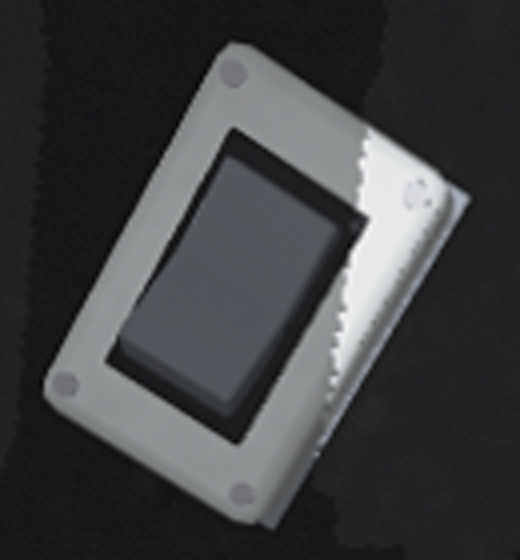

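Emit:
jog_arm(
  commands=[
    [[0,0,0,30,55,0,0],[0,0,0,60,110,0,0],[0,0,0,90,160,20,0],[0,0,0,118,194,50,0],[0,0,0,118,194,85,0],[0,0,0,118,194,99,0],[0,0,0,118,194,99,0],[0,0,0,118,194,99,0]],
  ],
)

```text
time: 10.78
tool_pos: [0.504, -0.0875, 0.0811]
eef_rot: [[-0.972, 0.236, 0.002], [0.236, 0.972, -0.0], [-0.002, -0.0, -1.0]]
ft_force: [-0.8, -0.3, 0.8]
grip_width: 0.0004
```

```bash
python3 - <<'E'
from h import *
c=grab('wrist','w8'); print(c['s']['tool_pos'],rel([.5032,-.0868,.048]))
t=grab('side','s8')
cv2.imwrite('pics/s8z.png',cv2.resize(t['frame'][155:265,205:315],None,fx=5,fy=5,interpolation=cv2.INTER_CUBIC))
E
```

```text
[ 0.50402569 -0.08753483  0.08110413] [ 1.1  0.5 33.2]
```

View pics/w8.png

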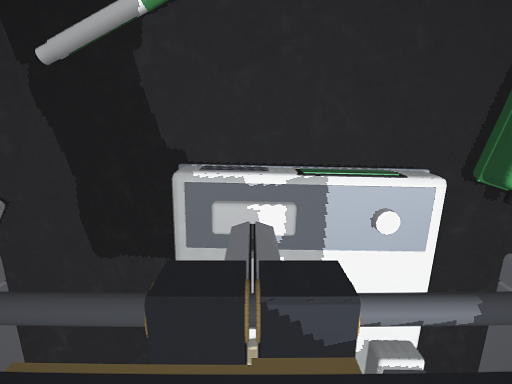

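View pics/s8z.png

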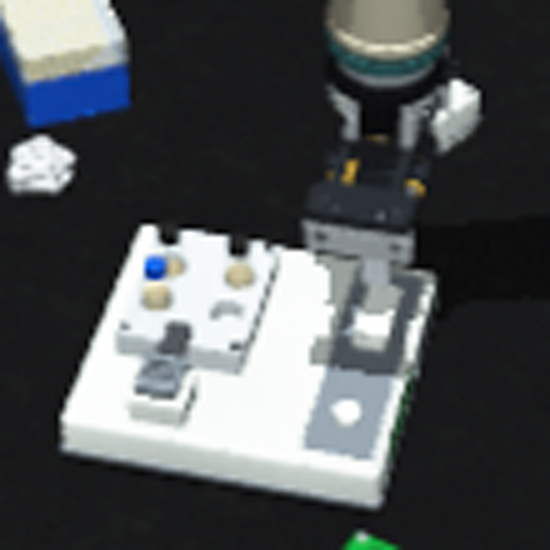

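Emit:
jog_arm(
  commands=[
    [[0,0,0,1,0,12,0],[0,0,0,1,0,22,0],[0,0,0,1,0,27,0],[0,0,0,1,0,30,0],[0,0,0,1,0,32,0],[0,0,0,1,0,34,0],[0,0,0,1,0,34,0]],
  ],
)

```text
time: 11.75
tool_pos: [0.5017, -0.0864, 0.048]
eef_rot: [[-0.972, 0.235, -0.0], [0.235, 0.972, 0.001], [0.001, 0.001, -1.0]]
ft_force: [-5.5, 0.8, 21.1]
grip_width: 0.0004
```

Emit:
jog_arm(
  commands=[
    [[0,0,0,0,0,-15,0],[0,0,0,0,0,-60,0],[0,0,0,0,0,-110,0],[0,0,0,0,0,-160,0],[0,0,0,-60,0,-190,0],[0,0,0,-90,0,-190,0],[0,0,0,-90,0,-190,0],[0,0,0,-90,0,-190,0]],
  ],
)

```text
time: 12.75
tool_pos: [0.5886, -0.1074, 0.2357]
eef_rot: [[-0.972, 0.235, -0.002], [0.235, 0.972, 0.0], [0.002, -0.0, -1.0]]
ft_force: [-0.2, 0.2, 0.5]
grip_width: 0.0004
```

```bash
python3 - <<'E'
from h import *
c=grab('wrist','w9'); t=grab('side','s9');print(c['s']['ft_force'],c['s']['time'])
a=cv2.resize(t['frame'][155:265,205:315],None,fx=3.6,fy=3.6,interpolation=cv2.INTER_CUBIC)
b=cv2.resize(c['frame'],(400,300)); o=np.zeros((400,800,3),np.uint8);o[:396,:396]=a;o[:300,400:]=b
cv2.imwrite('pics/z9.png',o)
E
```

```text
[-0.24335966  0.24109198  0.46797007] 12.75
```

View pics/z9.png

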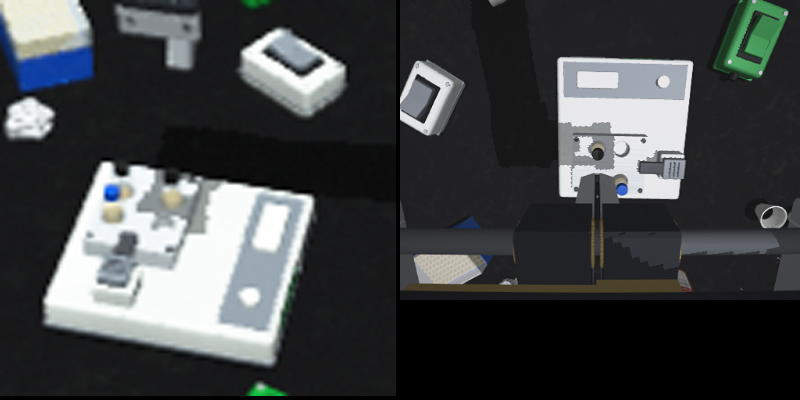

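The side view shows the latch down at about (118,270), the rocker tilted the other way at (300,50), and the bar back up at (270,225). The vials haven't moved and the gripper touches nothing, so I'm handing the job in.

```bash
python3 -c "
from station import *
print(close_job())"
```

```text
the job is handed in; nothing more can be done
None
```

I did the three presses in the order asked with the shut fingertips, and handed the job in at about 12.8 s. The hand-in gave no verdict.

| Press | Fingertip height at the stop | Force there |
|---|---|---|
| Tray latch | 80.1 mm | about 21 N |
| Raised rocker end | 51.9 mm | about 28 N |
| Start bar | 48.0 mm | about 21 N, then let go |

- **Heights:** each matches the fully-down height given for that part, and each press ended on a hard stop.
- **Last pictures:** the latch stays down, the rocker is tilted over to on, the start bar looks back up, and the vials are where they were. The fingers were clear, with about 0.5 N on the wrist.
- **Stop key and timer:** I never brought the fingers to the stop key, and it looked unchanged. The timer was not in the last close-ups, but the arm never went down near it.
- **Disagreement:** the cameras differed by up to about 5 mm on where the start bar was. I aimed at a point between their readings, and the wrist picture showed the fingers centred along the bar's length before I pressed.

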